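# Free the jammed soap bar and seat it in the stamping nest

### The arm

A 7-joint arm with a two-finger parallel gripper is mounted at the origin on the work surface. World frame = base frame: x ahead of the robot, y to its left, z up, the work surface at z = 0. Lengths are in m, angles in rad, forces in N, time in s.
With the tool pointing down it reaches from about 0.425 to 0.875 m from the base axis. Payload 4.7 kg.
Tool frame: the origin (TCP) lies at the very end of the fingers, on their centre line; the grasp point (between the pads) lies 19 mm behind it; z points along the fingers, y is the direction in which the jaws open and shut (so a half turn about z gives the same grasp; the last joint's range is limited). The gripper opens to 87 mm and grips with 3 to 60 N. Pads are 19 mm wide; open, the fingers measure 117 mm over their backs; the gripper's body (75 mm by 190 mm) begins 51 mm behind the grasp point.
Start: joints at [1.226, 0.321, -0.07, 1.45, 0.023, 1.371, -0.057], TCP at [0.228, -0.609, 0.223] pointing down, gripper open.
Joint ranges: [-2.86, 2.86], [-0.3, 2.09], [-1.38, 1.24], [0.06, 2.45], [-1.56, 4.7], [0.09, 2.05], [-2.69, 2.69]. Speed limits (rad/s): [2.57, 2.57, 3.14, 3.14, 3.14, 3.14, 3.14].

### API

Orientations are given as a rotation vector (axis times angle).
In Python, from bench import ctrl gives the robot as it stands. The module is installed in compiled form; this text tells all that it offers.
- The arm moves only by the tool move_arm, never from a script. Its arguments are lists of equal length, an entry for each row: "dp": the shift along the tool's x, y, z in units of 30 mm (1.0 is 30 mm), a list of three; "turn": the turn about the tool's z in units of 5 degrees (1.0 is 5 degrees); "jaw": the opening, from -1 (shut) to 1 (fully open). A call has 1 to 5 rows; each row is the pose to reach, as a shift and turn from the pose commanded when the call began, along the tool's axes at that moment; what a row does not reach only later rows make up. A row lasts 1/10 s, in which the tool goes at most 50 mm and 8.59 degrees, less where a joint would pass 70% of its speed; a pose out of reach is approached as far as the arm can. A call with a gripper value outside its range is refused whole. The fingers move at their own pace and stop on an object; "grip_force" is the grip in N (left out, the last holds). Time passes only in rows, so rows that repeat a pose let the fingers close. It gives the time, the measured TCP pose, the force and the opening at its end, in the units of the state.
- ctrl.get_state(): the state, without advancing time (a new reading comes with each control period).
- ctrl.get_image(name): name is "side" or "top" or "wrist"; returns the picture (480x640x3 uint8, red, green, blue); there is no depth.
- ctrl.camera_info(name): a dict with "intrinsics" (3x3 intrinsics, pixels), "dist" ([k1, k2, p1, p2, k3] as OpenCV has them; the pictures are not rectified), "extrinsics" (4x4, takes a point from world to camera coordinates). Camera axes: x right, y up, looking along -z (the intrinsics and any distortion apply to the point x, -y, -z); pixel columns grow to the right and rows downward; lengths in m; the calibration is good to about 2 mm. A picture is of the moment at which its call begins: read the wrist's pose just before it. camera_info takes no time and is no camera call; for the wrist camera it gives the pose at the moment of the call.
- ctrl.close_job(): hands the job in, once; it reports no verdict.
Trained networks look in the newest picture that a camera, given by its name, has taken for a name from the list of things; names that differ only in an ending like _2 or _b are one class to them, and where a whole thing is asked for, a point or a joint stands for the part that bears it (a point fixed in the world has none). Each returns a list of dicts, best first, with "confidence" (0 to 1); they miss things now and then, are a little off and sometimes report something else, mostly with a low value. They report only what shows in the picture. A call takes as long as a camera call. They do not tell look-alikes from the thing itself.
- ctrl.look_for(camera, target): "rect" ([centre column, centre row, width, height] in pixels, round what is visible of it).
- ctrl.masks_of(camera, target): "region" (480x640 bool, what is visible of it) and "rect" ([centre column, centre row, width, height] in pixels, round what is visible of it).
The state is a dict: "time": time; "joint_positions": joint angles; "qd": joint speeds; "joint_torque": joint torques, N m; "position": TCP position; "tool_rot": TCP orientation; "ft_force": force on the tool from outside, world axes, zero at the start; "torque": the same for the moment, N m; "grip_width": opening from 0.0 (shut) to 1.0 (fully open).
Only numpy, scipy, OpenCV 4.12 (cv2) and the standard library are available. Lean on these libraries where they do the work, as an engineer would, in place of code of your own. Each camera call takes 0.05 s, during which the arm holds its last target. There are 200 camera calls.

### The job

A soap bar has jammed under the lips of the wooden feed chute: nudge it back up the chute until it is clear of the lips and then lift it out. Set it flat into the recess of the aluminium stamping nest and press it down, push-out plate and all, until it is fully home with its top flush with the block. Leave the standing soap bars and the candle tins beside the chute and the block where they are.

Things in the scene. Friction and masses are not known exactly. Their poses are not given: they have to be found in the camera images.
- bar: the jammed bar: plain tan cured soap, 78 mm long (its x), 56 wide (y), 32 thick (z), about 0.14 kg; origin at the centre of its underside, z out of its top. It lies flat on the chute floor, x uphill, its long edges under the chute's lips. Friction holds it wherever it is pushed on the slope. It can be lifted out only when its centre is over 80 mm uphill of the chute's origin.
- chute: wooden feed chute, fixed. Origin on the bench under the throat; frame level: x uphill (away from the robot), y across, z up. Its flat floor climbs at 10 degrees (0.1745 rad) along +x. Distances s in the chute's entries run along this slope from point chute_throat, heights square to it. The floor runs from s = -115 (open lower end) to +170 mm.
- chute_throat (a point): point on the floor's centre line at s = 0, 50 mm above the bench. The throat (s -50 to +40 mm) has walls 61 mm apart, 36 high, with 5 mm thick inward lips on top (top face at 41 mm) that overhang the bar's edges and leave a 42 mm wide slot open from above all along the middle, through which closed fingers can travel.
- chute_foot (a point): point on the floor's centre line at s = -68 mm, just downhill of the bar, whose lower end starts at s = -39 to -44 mm. Between s = -40 and -77 mm the 36 mm high walls taper in to 47 mm apart, so the bar cannot go further down. No lips below s = -50 mm: closed fingers can go down to the floor here, behind the bar's lower end.
- chute_bay (a point): point on the floor's centre line at s = +90 mm, where the bar's centre can lie when it is free: above s = +40 mm there are no lips and the side walls are only 10 mm high (61 mm apart inside, 73 mm over their outsides), so the bar can be gripped across its width above them. A 10 mm high stop crosses the chute at s = +162 mm.
- nest: stamping nest: an aluminium block fixed to the bench, 130 mm (x) by 108 (y), top face 44 mm above the bench, with an 84 x 62 mm rectangular recess (long side along x; 3 mm play round the bar on each side, 3 mm chamfer at the mouth). Origin on the bench under the recess centre; z up. The bar may go in either way round, its underside down.
- nest_mouth (a point): centre of the recess's mouth, level with the top face of the nest (44 mm above the bench)
- ejector (a joint): travel in m of the grey push-out plate that is the recess's floor: 0 = raised (its top 14 mm below the mouth), 0.018 = home (its top 32 mm below, the bar flush). It starts raised or up to 4 mm down, so a bar set in stands 14 to 18 mm proud. Stiff: it carries the bar's weight, needs about 6 N to go down (30 N more per m/s of speed), and stays where left.
- soap_a: a cured soap bar standing on end, 32 x 56 mm foot, 78 mm tall, beside the chute; origin at the centre of its underside; a bystander
- soap_b: another such bar standing on end, 78 mm tall, on the chute's other side; origin at the centre of its underside; a bystander
- tin_a: a filled black candle tin, 72 mm across, 42 mm tall (48 mm with its wick), just beyond the nest; origin at the centre of its underside; a bystander
- tin_b: another such candle tin, beside the nest; origin at the centre of its underside; a bystander
Mind the look-alikes: they are no part of the job. What is shaped like the bar but orange or yellow is not meant.

How it is judged:
By the outcome, as a careful person would: the job done as asked, in the order asked, and still so for the second after the job is handed in, with the robot touching nothing.
It also fails if it takes over 62 s, if anything falls off the work surface, if the arm or the gripper's body presses on something with over 40 N, if the wrist force passes 120 N, or if a joint passes its speed limit or range.

## Working session

There is one attempt and no reset: what is moved stays moved. The work goes in short steps, Python scripts to look and compute and a tool call to move; the robot and the scene stay as the last step left them, time stands still between calls to the robot, and variables do not carry over. Pictures are saved under pics/ and viewed, about 8 in all and at most 12, crops included, and the job is handed in when it is done.

Besides the shell and the picture viewer there is one more tool, called as name(argument=value, ...), one argument or row to a line, values as JSON. move_arm: Moves the arm, as the interface text tells. Its arguments: {"type":"object","properties":{"dp":{"type":"array","items":{"type":"array","items":{"type":"number"}}},"turn":{"type":"array","items":{"type":"number"}},"jaw":{"type":"array","items":{"type":"number"}},"grip_force":{"type":"number"}},"required":["dp","turn","jaw"]}

```bash
mkdir -p pics; ls; cat > h.py <<'E'
import numpy as np, cv2
from scipy.spatial.transform import Rotation as R
from bench import ctrl
def snap(n,f=None):
    im=ctrl.get_image(n)
    if f: cv2.imwrite('pics/'+f,im[:,:,::-1])
    return im
def proj(n,P,ci=None):
    c=ci or ctrl.camera_info(n);E=np.array(c['extrinsics']);P=np.atleast_2d(P)
    p=P@E[:3,:3].T+E[:3,3];p=p*[1,-1,-1]
    return cv2.projectPoints(p.reshape(-1,1,3),np.zeros(3),np.zeros(3),np.array(c['intrinsics']),np.array(c['dist'],float))[0].reshape(-1,2)
def unproj(n,uv,z,ci=None):
    c=ci or ctrl.camera_info(n);E=np.array(c['extrinsics'])
    q=cv2.undistortPoints(np.array(uv,float).reshape(-1,1,2),np.array(c['intrinsics']),np.array(c['dist'],float)).reshape(-1,2)
    d=np.c_[q[:,0],-q[:,1],-np.ones(len(q))]@E[:3,:3]
    o=-E[:3,:3].T@E[:3,3]
    return o+d*((z-o[2])/d[:,2])[:,None]
def st():
    s=ctrl.get_state();print(s['time'],np.round(s['position'],4),np.round(s['tool_rot'],3),np.round(s['ft_force'],1),s['grip_width']);return s
E
python3 - <<'E'
from h import *
s=st();print(R.from_rotvec(s['tool_rot']).as_matrix().round(3))
for n in ['top','side']:
    snap(n,n+'0.png');c=ctrl.camera_info(n);E=np.array(c['extrinsics']);print(n,(-E[:3,:3].T@E[:3,3]).round(3))
    for t in ['bar','chute','nest','soap_a','tin_a']:
        for d in ctrl.look_for(n,t)[:4]: print(t,np.round(d['rect']),round(d['confidence'],2), unproj(n,d['rect'][:2],0.04).round(3))
E
```

```text
pics
0.0 [ 0.228  -0.6081  0.2214] [-3.089e+00 -5.600e-01  1.000e-03] [ 0.1 -0.6 -0.2] 0.997912574004983
[[ 0.936  0.351 -0.001]
 [ 0.351 -0.936  0.002]
 [-0.    -0.002 -1.   ]]
top [ 0.379 -0.034  1.037]
bar [417. 282.  29.  44.] 0.91 [[ 0.512 -0.221  0.04 ]]
bar [335. 323.  44.  44.] 0.83 [[ 0.443 -0.061  0.04 ]]
bar [499. 295.  47.  40.] 0.55 [[ 0.48  -0.377  0.04 ]]
chute [412. 267.  64. 153.] 0.86 [[ 0.541 -0.212  0.04 ]]
nest [200. 292.  72.  86.] 0.71 [[0.511 0.191 0.04 ]]
soap_a [352. 261.  33.  30.] 0.69 [[ 0.558 -0.099  0.04 ]]
tin_a [198. 217.  41.  41.] 0.79 [[0.659 0.198 0.04 ]]
tin_a [271. 270.  38.  41.] 0.75 [[0.547 0.056 0.04 ]]
side [0.256 0.967 0.671]
bar [388. 256.  36.  34.] 0.82 [[ 0.431 -0.016  0.04 ]]
bar [400. 193.  18.  15.] 0.7 [[ 0.469 -0.35   0.04 ]]
bar [378. 198.  31.  10.] 0.49 [[ 0.519 -0.297  0.04 ]]
chute [363. 211. 107.  53.] 0.88 [[ 0.539 -0.211  0.04 ]]
nest [320. 313.  92.  60.] 0.79 [[0.51  0.224 0.04 ]]
soap_a [346. 234.  15.  36.] 0.72 [[ 0.548 -0.083  0.04 ]]
soap_a [333. 183.  16.  13.] 0.5 [[ 0.664 -0.351  0.04 ]]
tin_a [252. 298.  39.  38.] 0.74 [[0.654 0.222 0.04 ]]
tin_a [326. 272.  32.  33.] 0.64 [[0.543 0.087 0.04 ]]
tin_a [362. 212. 117.  53.] 0.36 [[ 0.541 -0.207  0.04 ]]
```

```bash
python3 - <<'E'
import cv2,numpy as np
a=cv2.imread('pics/top0.png')[170:370,130:550]
cv2.imwrite('pics/c1.png',cv2.resize(a,None,fx=1.9,fy=1.9,interpolation=cv2.INTER_CUBIC))
E
```

```text
(no output)
```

View pics/c1.png

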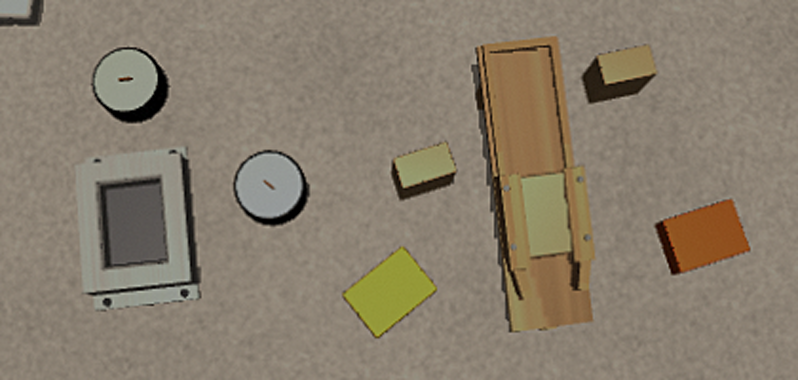

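The crop shows the jammed tan bar in the chute's slot at full-picture pixel (417,283). Possible mix-ups are the yellow block (335,324), the orange block (500,294), the standing soaps (353,258) and (456,204), and I leave all of them. The nest is at about (200,288).

```bash
cat >> h.py <<'E'
from scipy.optimize import least_squares
def chuteP(x,y,w,pts): # pts (s,y,h)
    pts=np.array(pts,float);a=np.radians(10)
    X=pts[:,0]*np.cos(a)-pts[:,2]*np.sin(a);Z=.05+pts[:,0]*np.sin(a)+pts[:,2]*np.cos(a);Y=pts[:,1]
    return np.c_[x+X*np.cos(w)-Y*np.sin(w),y+X*np.sin(w)+Y*np.cos(w),Z]
def nestP(x,y,w,pts):
    p=np.array(pts,float);return np.c_[x+p[:,0]*np.cos(w)-p[:,1]*np.sin(w),y+p[:,0]*np.sin(w)+p[:,1]*np.cos(w),p[:,2]]
def fit(f,x0,obs): # obs: list of (cam,ci,model pts,uv)
    g=lambda v:np.concatenate([(proj(n,f(*v,m),ci)-np.array(uv)).ravel() for n,ci,m,uv in obs])
    r=least_squares(g,x0,loss='soft_l1',f_scale=2);print(r.x.round(4),g(r.x).round(1));return r.x
E
python3 - <<'E'
from h import *
u=lambda l:np.array(l)/1.9+[130,170]
ci=ctrl.camera_info('top')
# lip top plate corners (s=-50,40) slot edges +-21 at h=41; upper end outer corners
L=[(.04,.021,.041),(.04,-.021,.041),(-.05,.021,.041),(-.05,-.021,.041),(.17,.0365,.01),(.17,-.0365,.01)]
c=fit(chuteP,[.54,-.215,.1],[('top',ci,L,u([(522,176),(567,168),(529,268),(575,257),(477,46),(557,37)]))])
M=[(.042,.031,.044),(.042,-.031,.044),(-.042,-.031,.044),(-.042,.031,.044),(.065,.054,.044),(.065,-.054,.044),(-.065,-.054,.044),(-.065,.054,.044)]
n=fit(nestP,[.51,.19,.1],[('top',ci,M,u([(99,183),(162,177),(168,263),(104,270),(76,164),(183,150),(189,287),(83,293)]))])
a=snap('top').copy()
for q,P in((c,chuteP(*c,L)),(n,nestP(*n,M))):
  for p in proj('top',P,ci): cv2.circle(a,tuple(int(v) for v in np.round(p)),1,(255,0,0),-1)
s=ctrl.get_state();w=ctrl.camera_info('wrist');E=np.array(w['extrinsics']);o=-E[:3,:3].T@E[:3,3]
Rt=R.from_rotvec(s['tool_rot']).as_matrix();print('cam in tool',Rt.T@(o-s['position']),'\n',(Rt.T@E[:3,:3].T).round(3),np.array(w['intrinsics'])[0])
for pt,l in ((.0,'throat'),(-.068,'foot'),(.09,'bay')): print(l,chuteP(*c,[(pt,0,0)]))
E
```

```text
[ 0.5127 -0.2125  0.0856] [-0.9 -1.1 -1.8  0.2  1.8  0.1  0.3  2.8  2.6 -0.6 -1.3 -0.4]
[0.5189 0.1913 0.0555] [ 0.7  0.8 -0.5  0.9 -1.1 -0.5  0.1 -1.2  0.5  0.1 -0.3  2.2  0.8 -2.
 -0.2 -0. ]
cam in tool [ 0.0762813  -0.00065591 -0.16190226] 
 [[ 0.     0.96   0.28 ]
 [ 1.    -0.    -0.001]
 [-0.     0.28  -0.96 ]] [358.02337413   0.         323.75892166]
throat [[ 0.51273778 -0.2125199   0.05      ]]
foot [[ 0.4460163  -0.21824816  0.03819192]]
bay [[ 0.60104563 -0.20493839  0.06562834]]
```

move_arm(
  dp=[
    [1.2,-1,-0.2],
    [2.4,-2,-0.4],
    [3.6,-3,-0.6],
    [4.8,-4,-0.8],
    [5.8,-4.9,-0.9],
  ],
  turn=[0,0,0,0,0],
  jaw=[-1,-1,-1,-1,-1],
)

```text
time: 1.15
position: [0.3411, -0.4076, 0.2505]
tool_rot: [3.09, 0.563, 0.002]
ft_force: [-0.4, -1.1, -1.0]
grip_width: 0.632
```

move_arm(
  dp=[
    [1.2,-1,-0.2],
    [2.4,-2,-0.4],
    [3.6,-3,-0.6],
    [4.8,-4,-0.8],
    [5.8,-4.9,-0.9],
  ],
  turn=[0.6,1.2,1.9,2.5,3.1],
  jaw=[-1,-1,-1,-1,-1],
)

```text
time: 1.65
position: [0.4522, -0.2086, 0.2775]
tool_rot: [3.138, 0.138, 0.003]
ft_force: [1.2, -0.4, -0.0]
grip_width: 0.173
```

```bash
python3 - <<'E'
from h import *
s=st()
ci=ctrl.camera_info('wrist');a=snap('wrist','w1.png')
import pickle;pickle.dump(ci,open('ci1.pkl','wb'))
s=st()
b=a[:,:,::-1].copy()
cp=(.5127,-.2125,.0856)
L=[(.04,.021,.041),(.04,-.021,.041),(-.05,.021,.041),(-.05,-.021,.041),(.17,.0365,.01),(.17,-.0365,.01),(-.115,.0365,0),(-.115,-.0365,0)]
p=proj('wrist',chuteP(*cp,L),ci);print(p.round(0))
for q in p: cv2.circle(b,tuple(int(v) for v in q),2,(0,0,255),-1)
cv2.imwrite('pics/w1m.png',b)
E
```

```text
1.65 [ 0.4522 -0.2086  0.2775] [3.138e+00 1.380e-01 3.000e-03] [ 1.2 -0.4 -0. ] 0.172605989174679
1.7 [ 0.4558 -0.201   0.2781] [-3.135 -0.15  -0.007] [2.5 5.8 0.6] 0.1252131546295324
[[311. 117.]
 [357. 117.]
 [312. 209.]
 [353. 209.]
 [292. -48.]
 [379. -47.]
 [301. 247.]
 [362. 248.]]
```

View pics/w1m.png

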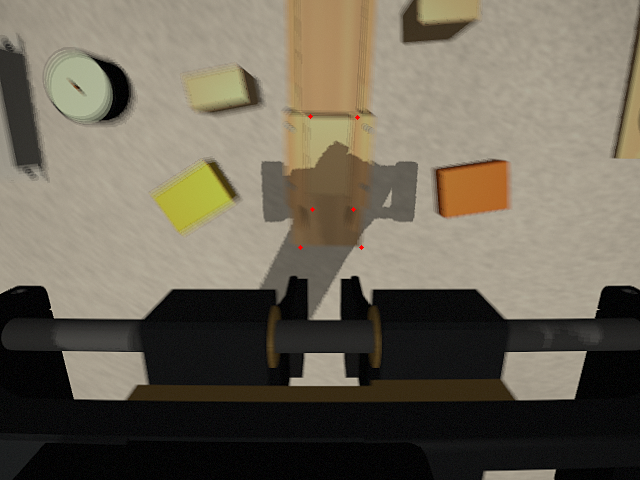

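The wrist picture is blurred by motion. It shows the chute with the slot at about (332,160), and the model points fit to within a few pixels. I'll take a still one further uphill.

move_arm(
  dp=[
    [1.5,0,0],
    [3,0,0],
    [3,0,0],
    [3,0,0],
    [3,0,0],
  ],
  turn=[0,0,0,0,0],
  jaw=[-1,-1,-1,-1,-1],
)

```text
time: 2.2
position: [0.5396, -0.2038, 0.2766]
tool_rot: [3.138, 0.137, -0.001]
ft_force: [-0.4, -0.4, -0.6]
grip_width: 0.008
```

```bash
python3 - <<'E'
from h import *
s=st()
ci=ctrl.camera_info('wrist');a=snap('wrist','w2.png')
import pickle;pickle.dump(ci,open('ci2.pkl','wb'))
s=st()
cp=(.5127,-.2125,.0856)
L=[(.04,.021,.041),(.04,-.021,.041),(-.05,.021,.041),(-.05,-.021,.041),(.17,.0365,.01),(.17,-.0365,.01),(-.115,.0365,0),(-.115,-.0365,0)]
print(proj('wrist',chuteP(*cp,L),ci).round(0))
b=a[0:330,220:440,::-1]
cv2.imwrite('pics/w2c.png',cv2.resize(b,None,fx=1.8,fy=1.8,interpolation=cv2.INTER_CUBIC))
for t in ['bar','chute','soap_a']:
  for d in ctrl.look_for('wrist',t): print(t,np.round(d['rect']),round(d['confidence'],2), unproj('wrist',d['rect'][:2],0.078,ci).round(3))
E
```

```text
2.2 [ 0.5396 -0.2038  0.2766] [ 3.138e+00  1.370e-01 -1.000e-03] [-0.4 -0.4 -0.6] 0.008457254214494812
2.25 [ 0.5395 -0.204   0.277 ] [ 3.138  0.137 -0.   ] [-0.7 -0.7 -0.2] 0.002867476322747535
[[309. 211.]
 [352. 211.]
 [310. 289.]
 [349. 289.]
 [291.  63.]
 [372.  63.]
 [300. 313.]
 [357. 313.]]
bar [464. 258.  68.  59.] 0.87 [[ 0.502 -0.358  0.078]]
bar [204. 266.  77.  70.] 0.78 [[ 0.469 -0.08   0.078]]
bar [330. 238.  53.  72.] 0.58 [[ 0.512 -0.212  0.078]]
chute [332. 177.  91. 230.] 0.78 [[ 0.576 -0.209  0.078]]
soap_a [433. 107.  73.  44.] 0.59 [[ 0.65  -0.299  0.078]]
```

View pics/w2c.png

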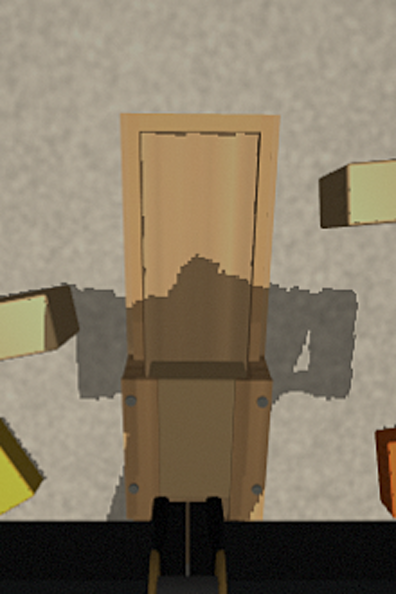

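The still picture agrees with the chute fit to about 1 mm: the slot's upper corners are at (310,210) and (349,210). Now I'll move above the foot.

move_arm(
  dp=[
    [-1.6,0.1,0],
    [-3.15,0.2,0.5],
    [-3.15,0.2,2],
    [-3.15,0.2,3.5],
    [-3.15,0.2,4.8],
  ],
  turn=[0,0,0,0,0],
  jaw=[-1,-1,-1,-1,-1],
)

```text
time: 2.9
position: [0.4457, -0.2182, 0.1317]
tool_rot: [3.137, 0.136, 0.001]
ft_force: [-0.5, -0.4, -0.1]
grip_width: 0.003
```

move_arm(
  dp=[
    [0,0,0],
    [0,0,0],
  ],
  turn=[0,0],
  jaw=[-1,-1],
)

```text
time: 3.1
position: [0.4469, -0.2178, 0.1335]
tool_rot: [3.138, 0.138, 0.0]
ft_force: [-0.0, 0.5, 0.5]
grip_width: 0.005
```

```bash
cat >> h.py <<'E'
CP=(.5127,-.2125,.0856)
def rel(cp=CP): # TCP in chute axes: x,y, height above floor, yaw err deg
    s=st();p=s['position'];d=p[:2]-np.array(cp[:2]);c,n=np.cos(cp[2]),np.sin(cp[2]);x=d[0]*c+d[1]*n;y=-d[0]*n+d[1]*c
    m=R.from_rotvec(s['tool_rot']).as_matrix();yaw=np.arctan2(m[1,0],m[0,0])
    print('chute x,y,h mm',(np.array([x,y,p[2]-.05-x*np.tan(np.radians(10))])*1e3).round(1),'yaw err deg',np.degrees(yaw-cp[2]).round(2))
E
python3 - <<'E'
from h import *
rel();snap('side','s1.png')
ci=ctrl.camera_info('wrist');a=snap('wrist','w3.png')
b=a[0:400,180:480,::-1];
s=cv2.imread('pics/s1.png')[140:290,280:480]
cv2.imwrite('pics/w3c.png',np.hstack([cv2.resize(b,(450,600)),cv2.resize(s,(350,600*350//800)) if 0 else cv2.copyMakeBorder(cv2.resize(s,(350,262)),0,338,0,0,0)]))
L=[(.04,.021,.041),(.04,-.021,.041),(.162,.0305,.01),(.162,-.0305,.01)]
print(((proj('wrist',chuteP(*CP,L),ci)-[180,0])*1.5).round(0))
E
```

```text
3.1 [ 0.4469 -0.2178  0.1335] [3.138 0.138 0.   ] [-0.   0.5  0.5] 0.0047559358245442135
chute x,y,h mm [-66.1   0.4  95.2] yaw err deg 0.13
[[ 156.  140.]
 [ 277.  140.]
 [ 121. -276.]
 [ 315. -275.]]
```

View pics/w3c.png

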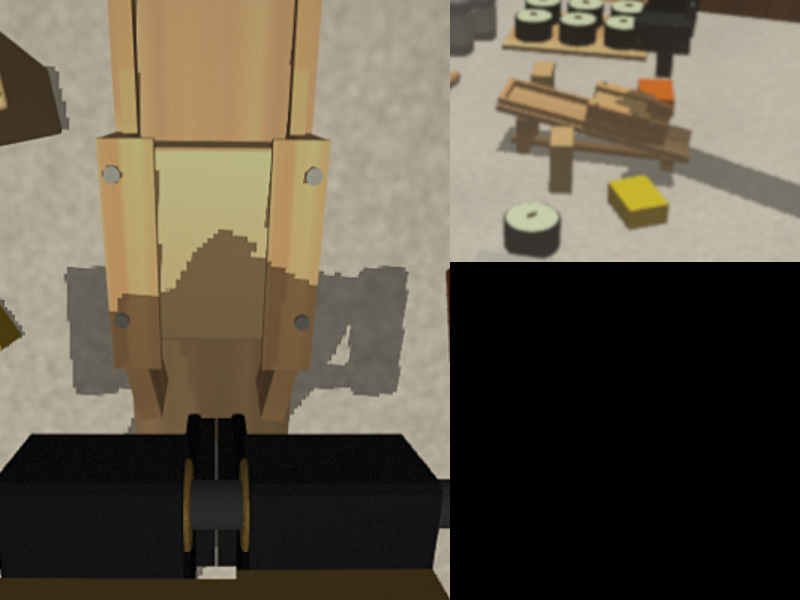

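The fingers line up with the slot and the bar's lower end is at crop (215,338), well ahead of them. Going down behind the bar.

move_arm(
  dp=[
    [0,0,0.8],
    [0,0,1.6],
    [0,0,2.3],
    [0,0,2.85],
    [0,0,2.85],
  ],
  turn=[0,0,0,0,0],
  jaw=[-1,-1,-1,-1,-1],
)

```text
time: 3.7
position: [0.4469, -0.2176, 0.0472]
tool_rot: [-3.138, -0.139, 0.001]
ft_force: [-0.5, -0.7, -0.0]
grip_width: 0.005
```

```bash
python3 - <<'E'
from h import *
rel()
c=__import__('pickle')
E
```

```text
3.7 [ 0.4469 -0.2176  0.0472] [-3.138e+00 -1.390e-01  1.000e-03] [-0.5 -0.7 -0. ] 0.00477300128640857
chute x,y,h mm [-66.    0.5   8.8] yaw err deg 0.15
```

move_arm(
  dp=[
    [0.3,0,-0.053],
    [0.6,0,-0.106],
    [0.9,0,-0.159],
    [1.2,0,-0.212],
    [1.5,0,-0.265],
  ],
  turn=[0,0,0,0,0],
  jaw=[-1,-1,-1,-1,-1],
)

```text
time: 4.2
position: [0.4926, -0.2137, 0.0556]
tool_rot: [3.138, 0.139, 0.0]
ft_force: [-2.1, -0.2, 1.8]
grip_width: 0.003
```

move_arm(
  dp=[
    [0.3,0,-0.053],
    [0.6,0,-0.106],
    [0.9,0,-0.159],
    [1.2,0,-0.212],
    [1.5,0,-0.265],
  ],
  turn=[0,0,0,0,0],
  jaw=[-1,-1,-1,-1,-1],
)

```text
time: 4.7
position: [0.5372, -0.2095, 0.063]
tool_rot: [3.139, 0.139, -0.0]
ft_force: [-3.0, -0.4, 1.6]
grip_width: 0.005
```

```bash
python3 - <<'E'
from h import *
rel()
ci=ctrl.camera_info('wrist');a=snap('wrist','w4.png')
cv2.imwrite('pics/w4c.png',cv2.resize(a[0:400,180:480,::-1],(450,600)))
L=[(s,y,.032) for s in(.05,.09,.13) for y in (.028,-.028)]
print(((proj('wrist',chuteP(*CP,L),ci)-[180,0])*1.5).round(0))
E
```

```text
4.7 [ 0.5372 -0.2095  0.063 ] [ 3.139  0.139 -0.   ] [-3.  -0.4  1.6] 0.004997357920843993
chute x,y,h mm [24.7  0.9  8.7] yaw err deg 0.15
[[117. 422.]
 [324. 422.]
 [104. 280.]
 [339. 280.]
 [ 88.  94.]
 [358.  95.]]
```

View pics/w4c.png

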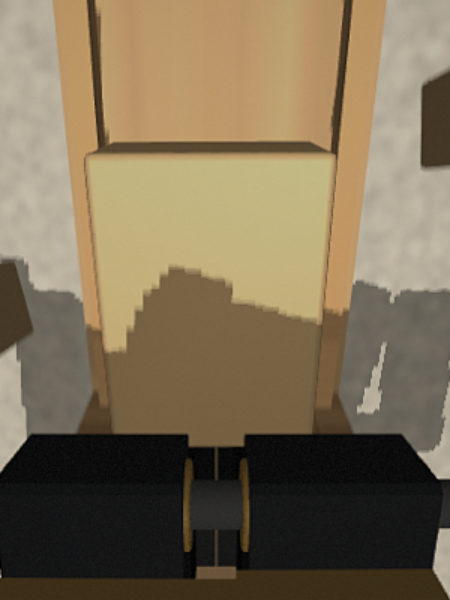

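The bar has moved out past the lips, with its upper edge at crop row 155, which puts its centre at s≈79 mm. I'll push about 15 mm more, then back off and lift.

move_arm(
  dp=[
    [0.25,0,-0.044],
    [0.5,0,-0.088],
    [0.5,0,-0.088],
    [0.4,0,-0.088],
    [0.3,0,-0.09],
  ],
  turn=[0,0,0,0,0],
  jaw=[-1,-1,-1,-1,-1],
)

```text
time: 5.25
position: [0.5453, -0.2087, 0.0655]
tool_rot: [-3.138, -0.139, -0.0]
ft_force: [-0.6, 0.1, -0.4]
grip_width: 0.003
```

move_arm(
  dp=[
    [0,0,-1],
    [0,0,-2.5],
    [0,0,-4],
    [0,0,-5],
    [0,0,-5],
  ],
  turn=[0,0,0,0,0],
  jaw=[-1,-1,-1,-1,-1],
)

```text
time: 5.75
position: [0.548, -0.2097, 0.2213]
tool_rot: [3.134, 0.138, 0.014]
ft_force: [0.3, 0.5, 0.2]
grip_width: 0.003
```

move_arm(
  dp=[
    [0,0,0],
    [0,0,0],
  ],
  turn=[0,0],
  jaw=[1,1],
)

```text
time: 5.95
position: [0.5444, -0.2088, 0.2142]
tool_rot: [-3.138, -0.138, 0.003]
ft_force: [0.1, 0.6, 0.0]
grip_width: 0.107
```

```bash
python3 - <<'E'
from h import *
rel()
ci=ctrl.camera_info('wrist');a=snap('wrist','w5.png')
import pickle;pickle.dump(ci,open('ci5.pkl','wb'))
cv2.imwrite('pics/w5c.png',cv2.resize(a[0:400,180:480,::-1],(450,600)))
L=[(s,y,.032) for s in(.05,.09,.13) for y in (.028,-.028)]+[(.04,.021,.041),(.04,-.021,.041),(.162,.0305,.01),(.162,-.0305,.01)]
print(((proj('wrist',chuteP(*CP,L),ci)-[180,0])*1.5).round(0))
E
```

```text
5.95 [ 0.5444 -0.2088  0.2142] [-3.138e+00 -1.380e-01  3.000e-03] [0.1 0.6 0. ] 0.1071486554415049
chute x,y,h mm [ 31.9   1.  158.6] yaw err deg 0.14
[[167. 325.]
 [270. 325.]
 [164. 252.]
 [273. 253.]
 [161. 171.]
 [278. 171.]
 [179. 348.]
 [257. 348.]
 [157.  97.]
 [281.  98.]]
```

View pics/w5c.png

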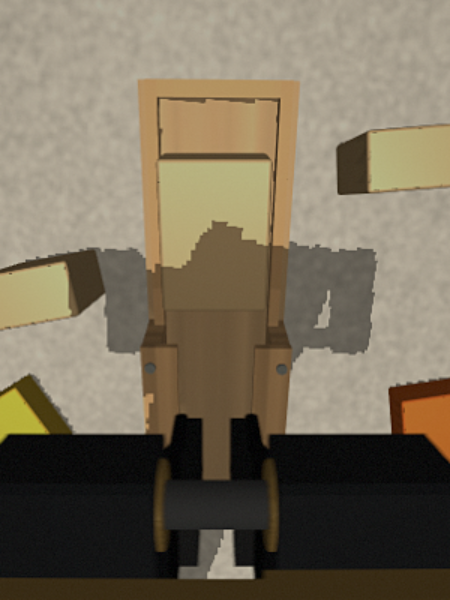

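The bar is free, with its lower edge at crop row 311, its upper edge at row 159 and its centre at s≈97 mm. Moving over it with the jaws open.

move_arm(
  dp=[
    [1,0,0],
    [2.03,0,0],
    [2.03,0,0],
    [2.03,0,0],
    [2.03,0,1],
  ],
  turn=[0,0,0,0,0],
  jaw=[1,1,1,1,1],
)

```text
time: 6.5
position: [0.6078, -0.2043, 0.1887]
tool_rot: [3.136, 0.138, 0.009]
ft_force: [0.7, 0.0, 0.2]
grip_width: 0.602
```

move_arm(
  dp=[
    [0,0,0],
    [0,0,0],
    [0,0,1],
    [0,0,2],
    [0,0,2],
  ],
  turn=[0,0,0,0,0],
  jaw=[1,1,1,1,1],
)

```text
time: 7.0
position: [0.6033, -0.2033, 0.1227]
tool_rot: [-3.137, -0.138, 0.01]
ft_force: [-0.6, -0.1, -0.8]
grip_width: 0.984
```

```bash
python3 - <<'E'
from h import *
rel()
E
```

```text
7.0 [ 0.6033 -0.2033  0.1227] [-3.137 -0.138  0.01 ] [-0.6 -0.1 -0.8] 0.9844341675599936
chute x,y,h mm [91.   1.4 56.7] yaw err deg 0.13
```

move_arm(
  dp=[
    [0.05,0,0.7],
    [0.05,0,1.38],
    [0.05,0,1.38],
    [0.05,0,1.38],
  ],
  turn=[0,0,0,0],
  jaw=[1,1,1,1],
)

```text
time: 7.4
position: [0.6084, -0.2037, 0.0862]
tool_rot: [3.138, 0.138, 0.002]
ft_force: [0.2, 0.2, 0.2]
grip_width: 1.002
```

```bash
python3 - <<'E'
from h import *
rel()
E
```

```text
7.4 [ 0.6084 -0.2037  0.0862] [3.138e+00 1.380e-01 2.000e-03] [0.2 0.2 0.2] 1.0017197434014833
chute x,y,h mm [96.1  0.6 19.2] yaw err deg 0.14
```

move_arm(
  dp=[
    [-0.08,0,0.12],
    [-0.08,0,0.12],
    [-0.08,0,0.12],
    [-0.08,0,0.12],
    [-0.08,0,0.12],
  ],
  turn=[0,0,0,0,0],
  jaw=[1,0.5,0.2,0,0],
  grip_force=25,
)

```text
time: 7.9
position: [0.6054, -0.2036, 0.0809]
tool_rot: [3.138, 0.139, 0.001]
ft_force: [-0.2, 0.0, 0.4]
grip_width: 0.721
```

move_arm(
  dp=[
    [0,0,0],
    [0,0,0],
    [0,0,0],
    [0,0,0],
    [0,0,0],
  ],
  turn=[0,0,0,0,0],
  jaw=[0,0,0,0,0],
  grip_force=25,
)

```text
time: 8.4
position: [0.6053, -0.2034, 0.0808]
tool_rot: [-3.138, -0.139, -0.0]
ft_force: [-0.6, 0.6, 2.5]
grip_width: 0.642
```

```bash
python3 - <<'E'
from h import *
rel()
E
```

```text
8.4 [ 0.6053 -0.2034  0.0808] [-3.138 -0.139 -0.   ] [-0.6  0.6  2.5] 0.6424657872886734
chute x,y,h mm [93.1  1.2 14.4] yaw err deg 0.16
```

The jaws stopped at 0.642, which is 56 mm, so the bar is held. Lifting and carrying it toward the nest.

move_arm(
  dp=[
    [0,0,-0.5],
    [0,0,-1.5],
    [0,0,-2.8],
    [0,0,-4],
    [0,0,-4.5],
  ],
  turn=[0,0,0,0,0],
  jaw=[0,0,0,0,0],
)

```text
time: 8.9
position: [0.6071, -0.2039, 0.2207]
tool_rot: [3.136, 0.139, 0.01]
ft_force: [0.5, -0.4, -0.7]
grip_width: 0.646
```

move_arm(
  dp=[
    [-0.3,-1,0],
    [-0.8,-2.4,0],
    [-1.2,-3.8,0],
    [-1.7,-5.2,0],
    [-2.1,-6.6,0],
  ],
  turn=[0,0,0,0,0],
  jaw=[0,0,0,0,0],
)

```text
time: 9.4
position: [0.5235, -0.0105, 0.2149]
tool_rot: [3.138, 0.138, -0.002]
ft_force: [1.4, -0.1, -0.3]
grip_width: 0.639
```

move_arm(
  dp=[
    [-0.4,-1.4,0],
    [-0.8,-2.8,0],
    [-1.3,-4.2,0],
    [-2,-5.6,0],
    [-2.3,-7,0],
  ],
  turn=[0,0.1,0.2,0.3,0.37],
  jaw=[0,0,0,0,0],
)

```text
time: 9.9
position: [0.4355, 0.1924, 0.2151]
tool_rot: [3.138, 0.088, -0.001]
ft_force: [1.4, -0.1, -2.1]
grip_width: 0.644
```

move_arm(
  dp=[
    [0,0,0],
    [0,0,0],
    [0,0,0],
  ],
  turn=[0,0,0],
  jaw=[0,0,0],
)

```text
time: 10.2
position: [0.438, 0.1899, 0.2152]
tool_rot: [3.14, 0.085, -0.001]
ft_force: [-0.7, 0.3, -1.6]
grip_width: 0.639
```

```bash
python3 - <<'E'
from h import *
s=st();m=R.from_rotvec(s['tool_rot']).as_matrix();print(np.arctan2(m[1,0],m[0,0]))
ci=ctrl.camera_info('wrist');a=snap('wrist','w6.png')
import pickle;pickle.dump(ci,open('ci6.pkl','wb'))
cv2.imwrite('pics/w6c.png',cv2.resize(a[0:400,120:520,::-1],(600,600)))
N=(.5189,.1913,.0555)
M=[(.042,.031,.044),(.042,-.031,.044),(-.042,-.031,.044),(-.042,.031,.044),(.065,.054,.044),(.065,-.054,.044),(-.065,-.054,.044),(-.065,.054,.044)]
print(((proj('wrist',nestP(*N,M),ci)-[120,0])*1.5).round(0))
E
```

```text
10.2 [0.438  0.1899 0.2152] [ 3.14e+00  8.50e-02 -1.00e-03] [-0.7  0.3 -1.6] 0.6390323612465472
0.054394974345433854
[[257. 118.]
 [365. 118.]
 [361. 265.]
 [260. 265.]
 [215.  75.]
 [407.  75.]
 [397. 302.]
 [225. 302.]]
```

View pics/w6c.png

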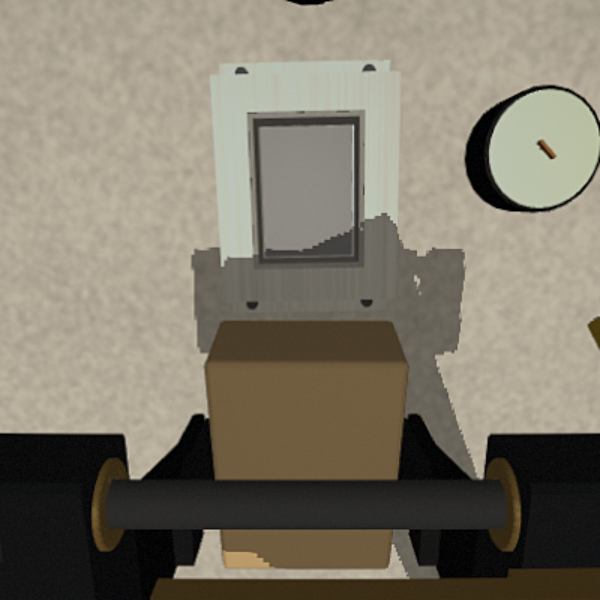

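The wrist picture shows the nest's recess at crop (248–366, 112–265) and the bar level between the fingers. The nest seems turned slightly from my fit, so I'll zoom in and refit.

```bash
python3 - <<'E'
import cv2
a=cv2.imread('pics/w6.png')[35:215,250:400]
a=cv2.convertScaleAbs(a,alpha=1.0)
cv2.imwrite('pics/w6d.png',cv2.resize(a,(500,600),interpolation=cv2.INTER_CUBIC))
E
```

```text
(no output)
```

View pics/w6d.png

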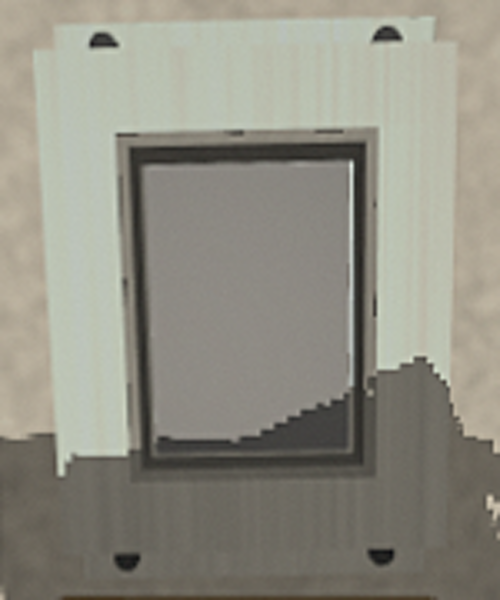

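```bash
python3 - <<'E'
from h import *
import pickle
ci=pickle.load(open('ci6.pkl','rb'));ct=ctrl.camera_info('top')
M=[(.045,.034,.044),(.045,-.034,.044),(-.045,-.034,.044),(-.045,.034,.044),(.065,.054,.044),(.065,-.054,.044)]
uv=np.array([(116,134),(378,127),(375,474),(132,480),(34,49),(456,41)])/3.3333+[250,35]
n=fit(nestP,[.519,.191,.06],[('wrist',ci,M,uv)])
u=lambda l:np.array(l)/1.9+[130,170]
M2=[(.045,.034,.044),(.045,-.034,.044),(-.045,-.034,.044),(-.045,.034,.044),(.065,.054,.044),(.065,-.054,.044)]
fit(nestP,[.51,.19,.1],[('top',ct,M2,u([(96,181),(164,175),(170,265),(102,272),(76,164),(183,150)]))])
# bar in hand: far top edge in w6c crop (207,362),(406,362), far bottom edge (221,321),(389,321)
s=ctrl.get_state();p=s['position'];m=R.from_rotvec(s['tool_rot']).as_matrix()
a=np.radians(10)
def bar(dx,dz,_,pts):
    q=np.array(pts,float);q=np.c_[dx+q[:,0]*np.cos(a)-q[:,2]*np.sin(a),-q[:,1],-(dz+q[:,0]*np.sin(a)+q[:,2]*np.cos(a))]
    return p+q@m.T
def bar2(dx,dz,t,pts):
    q=np.array(pts,float);q=np.c_[dx+q[:,0]*np.cos(t)-q[:,2]*np.sin(t),-q[:,1],-(dz+q[:,0]*np.sin(t)+q[:,2]*np.cos(t))]
    return p+q@m.T
B=[(.039,.028,.032),(.039,-.028,.032),(.039,.028,0),(.039,-.028,0)]
ub=np.array([(206,361),(407,361),(220,321),(391,321)])/1.5+[120,0]
fit(bar2,[0,-.015,a],[('wrist',ci,B,ub)])
E
```

```text
[0.52   0.1933 0.0754] [-0.3 -0.6  0.2 -0.3  0.3  0.8 -0.3  0.5 -0.4  0.2  0.6 -0.3]
[0.5195 0.1911 0.0678] [ 0.5  0.3 -0.2 -0.3 -0.  -0.7  0.1 -0.7  0.3  0.2 -0.6  1.6]
[-0.0004 -0.0179  0.1402] [ 0.6 -0.   1.2  0.1  2.  -0.1  0.6  0. ]
```

move_arm(
  dp=[
    [1.4,0,0],
    [2.73,0.05,0],
    [2.73,0.05,1.5],
    [2.73,0.05,3],
    [2.73,0.05,4.1],
  ],
  turn=[0,-0.22,-0.22,-0.22,-0.22],
  jaw=[0,0,0,0,0],
)

```text
time: 10.75
position: [0.5192, 0.1918, 0.0892]
tool_rot: [3.139, 0.113, -0.006]
ft_force: [-0.1, -0.3, -1.9]
grip_width: 0.645
```

move_arm(
  dp=[
    [0,0,0],
    [0,0,0],
    [0,0,0],
  ],
  turn=[0,0,0],
  jaw=[0,0,0],
)

```text
time: 11.05
position: [0.5215, 0.1945, 0.0949]
tool_rot: [-3.139, -0.116, -0.006]
ft_force: [-1.0, 0.9, -0.9]
grip_width: 0.641
```

```bash
cat >> h.py <<'E'
NP=(.5200,.1928,.074)
def reln():
    s=st();p=s['position'];d=p[:2]-np.array(NP[:2]);c,n=np.cos(NP[2]),np.sin(NP[2])
    m=R.from_rotvec(s['tool_rot']).as_matrix();print('nest x,y,z mm',np.round([1e3*(d[0]*c+d[1]*n),1e3*(-d[0]*n+d[1]*c),1e3*p[2]],1),'yaw err deg',np.degrees(np.arctan2(m[1,0],m[0,0])-NP[2]).round(2))
E
python3 - <<'E'
from h import *
reln()
a=snap('wrist','w7.png');snap('side','s7.png')
b=cv2.resize(a[0:400,120:520,::-1],(480,480));s=cv2.imread('pics/s7.png')[240:370,240:400]
cv2.imwrite('pics/w7c.png',np.hstack([b,cv2.copyMakeBorder(cv2.resize(s,(320,260),interpolation=cv2.INTER_CUBIC),0,220,0,0,0)]))
E
```

```text
11.05 [0.5215 0.1945 0.0949] [-3.139 -0.116 -0.006] [-1.   0.9 -0.9] 0.640943120913957
nest x,y,z mm [ 1.6  1.6 94.9] yaw err deg 0.01
```

View pics/w7c.png

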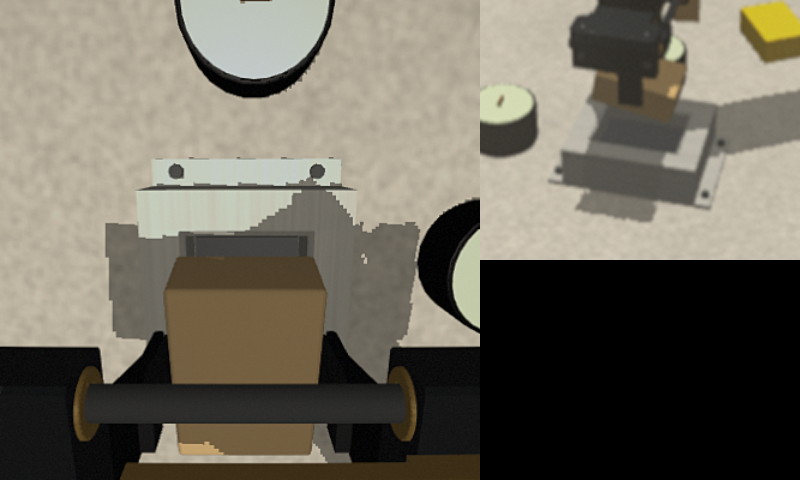

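The bar is lined up with the mouth laterally: the mouth's centre column is about 247 and the bar's about 247. Lowering with force checks.

move_arm(
  dp=[
    [-0.03,0.02,0.4],
    [-0.03,0.02,0.7],
    [-0.03,0.02,1],
    [-0.03,0.02,1],
    [-0.03,0.02,1],
  ],
  turn=[0,0,0,0,0],
  jaw=[0,0,0,0,0],
  grip_force=15,
)

```text
time: 11.65
position: [0.5184, 0.1937, 0.0621]
tool_rot: [3.139, 0.118, -0.002]
ft_force: [0.2, 0.1, -0.9]
grip_width: 0.638
```

move_arm(
  dp=[
    [0,0,0.1],
    [0,0,0.2],
    [0,0,0.2],
  ],
  turn=[0,0,0],
  jaw=[0,0,0],
)

```text
time: 11.95
position: [0.5186, 0.1935, 0.0562]
tool_rot: [3.139, 0.118, -0.001]
ft_force: [0.4, 0.2, -0.3]
grip_width: 0.644
```

move_arm(
  dp=[
    [0,0,0.07],
    [0,0,0.13],
    [0,0,0.13],
  ],
  turn=[0,0,0],
  jaw=[0,0,0],
)

```text
time: 12.25
position: [0.5186, 0.1936, 0.0524]
tool_rot: [3.139, 0.118, -0.001]
ft_force: [0.3, -0.1, -2.1]
grip_width: 0.641
```

move_arm(
  dp=[
    [0,0,0.07],
    [0,0,0.13],
    [0,0,0.13],
  ],
  turn=[0,0,0],
  jaw=[0,0,0],
)

```text
time: 12.55
position: [0.5186, 0.1936, 0.0485]
tool_rot: [3.139, 0.118, -0.001]
ft_force: [0.6, 0.7, -1.9]
grip_width: 0.643
```

move_arm(
  dp=[
    [0,0,0.07],
    [0,0,0.1],
    [0,0,0.1],
  ],
  turn=[0,0,0],
  jaw=[0,0,0],
)

```text
time: 12.85
position: [0.5196, 0.1938, 0.0464]
tool_rot: [-3.139, -0.118, -0.002]
ft_force: [1.1, 0.1, 2.3]
grip_width: 0.64
```

Contact on the low edge. I'll ease the grip so the bar can settle, then open.

move_arm(
  dp=[
    [0,0,0],
    [0,0,0],
    [0,0,0],
    [0,0,0],
  ],
  turn=[0,0,0,0],
  jaw=[0.28,0.28,0.28,0.28],
  grip_force=3,
)

```text
time: 13.25
position: [0.5187, 0.1937, 0.0457]
tool_rot: [3.139, 0.118, -0.0]
ft_force: [1.0, -0.2, 0.9]
grip_width: 0.639
```

move_arm(
  dp=[
    [0,0,0],
    [0,0,0],
    [0,0,0],
    [0,0,0],
  ],
  turn=[0,0,0,0],
  jaw=[0.4,0.5,0.6,0.6],
)

```text
time: 13.65
position: [0.5186, 0.1936, 0.0457]
tool_rot: [3.139, 0.118, -0.0]
ft_force: [0.3, 0.3, 0.0]
grip_width: 0.787
```

move_arm(
  dp=[
    [0,0,-0.5],
    [0,0,-1.5],
    [0,0,-3],
    [0,0,-4.5],
    [0,0,-4.5],
  ],
  turn=[0,0,0,0,0],
  jaw=[0.6,0.6,0.6,0.6,0.6],
)

```text
time: 14.15
position: [0.5226, 0.196, 0.1886]
tool_rot: [-3.137, -0.119, -0.019]
ft_force: [0.3, 0.1, 0.6]
grip_width: 0.8
```

move_arm(
  dp=[
    [-1.5,0,0],
    [-2.3,0,0],
    [-2.3,0,0],
    [-2.3,0,0],
    [-2.3,0,0],
  ],
  turn=[0,0,0,0,0],
  jaw=[-1,-1,-1,-1,-1],
)

```text
time: 14.65
position: [0.4509, 0.1884, 0.1812]
tool_rot: [-3.139, -0.117, -0.002]
ft_force: [-0.4, 0.7, -0.5]
grip_width: 0.433
```

```bash
python3 - <<'E'
from h import *
reln()
ci=ctrl.camera_info('wrist');a=snap('wrist','w8.png');snap('side','s8.png')
b=cv2.resize(a[0:300,200:440,::-1],(480,600));s=cv2.imread('pics/s8.png')[250:360,240:400]
cv2.imwrite('pics/w8c.png',np.hstack([b,cv2.copyMakeBorder(cv2.resize(s,(320,220),interpolation=cv2.INTER_CUBIC),0,380,0,0,0)]))
B=lambda z:[(x,y,z) for x in(.039,-.039) for y in(.028,-.028)]
for z in(.058,.062): print(((proj('wrist',nestP(*NP,B(z)),ci)-[200,0])*2).round(0).tolist())
E
```

```text
14.65 [0.4509 0.1884 0.1812] [-3.139e+00 -1.170e-01 -2.000e-03] [-0.4  0.7 -0.5] 0.43302470889604633
nest x,y,z mm [-69.2   0.8 181.2] yaw err deg 0.04
[[176.0, 181.0], [326.0, 181.0], [180.0, 389.0], [320.0, 389.0]]
[[174.0, 180.0], [327.0, 180.0], [180.0, 391.0], [321.0, 391.0]]
```

View pics/w8c.png

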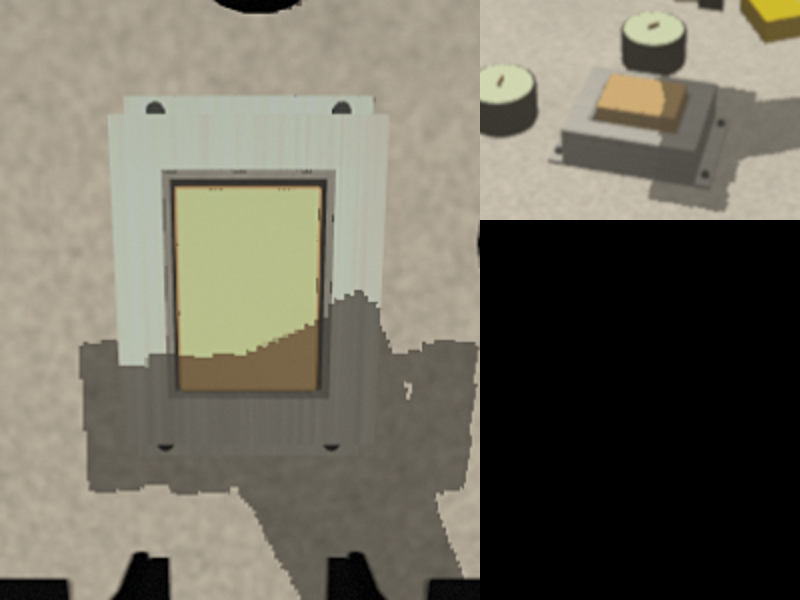

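The bar lies flat in the recess, its top at crop (174–324, 185–390), evenly spaced and standing proud. Next I'll close the fingers and press at its centre.

move_arm(
  dp=[
    [1.2,0,0],
    [2.3,0.02,0],
    [2.3,0.02,1],
    [2.3,0.02,2.2],
    [2.3,0.02,3.3],
  ],
  turn=[0,0,0,0,0],
  jaw=[-1,-1,-1,-1,-1],
  grip_force=10,
)

```text
time: 15.25
position: [0.5194, 0.1931, 0.08]
tool_rot: [-3.138, -0.117, 0.001]
ft_force: [-0.6, 0.1, -0.3]
grip_width: 0.01
```

move_arm(
  dp=[
    [0,0,0],
    [0,0,0],
    [0,0,0],
  ],
  turn=[0,0,0],
  jaw=[-1,-1,-1],
)

```text
time: 15.55
position: [0.5203, 0.1939, 0.0837]
tool_rot: [-3.138, -0.118, -0.004]
ft_force: [0.3, -0.5, 0.1]
grip_width: 0.007
```

move_arm(
  dp=[
    [0,0,0.2],
    [0,0,0.4],
    [0,0,0.5],
    [0,0,0.6],
    [0,0,0.6],
  ],
  turn=[0,0,0,0,0],
  jaw=[-1,-1,-1,-1,-1],
)

```text
time: 16.05
position: [0.5185, 0.1929, 0.0634]
tool_rot: [3.139, 0.118, -0.001]
ft_force: [-0.2, -0.5, 0.1]
grip_width: 0.006
```

```bash
python3 - <<'E'
from h import *
reln()
E
```

```text
16.05 [0.5185 0.1929 0.0634] [ 3.139e+00  1.180e-01 -1.000e-03] [-0.2 -0.5  0.1] 0.005786707933435176
nest x,y,z mm [-1.5  0.2 63.4] yaw err deg 0.07
```

move_arm(
  dp=[
    [0.03,0,0.08],
    [0.03,0,0.16],
    [0.03,0,0.24],
    [0.03,0,0.32],
    [0.03,0,0.4],
  ],
  turn=[0,0,0,0,0],
  jaw=[-1,-1,-1,-1,-1],
)

```text
time: 16.55
position: [0.52, 0.1932, 0.0522]
tool_rot: [3.139, 0.118, 0.001]
ft_force: [-0.6, -0.7, 5.7]
grip_width: 0.006
```

move_arm(
  dp=[
    [0,0,0.07],
    [0,0,0.14],
    [0,0,0.2],
    [0,0,0.2],
  ],
  turn=[0,0,0,0],
  jaw=[-1,-1,-1,-1],
)

```text
time: 16.95
position: [0.52, 0.1932, 0.0456]
tool_rot: [-3.139, -0.118, -0.001]
ft_force: [1.1, 0.1, 2.6]
grip_width: 0.006
```

Continuing in small steps until the force shows the stop.

move_arm(
  dp=[
    [0,0,0.03],
    [0,0,0.06],
    [0,0,0.06],
  ],
  turn=[0,0,0],
  jaw=[-1,-1,-1],
)

```text
time: 17.25
position: [0.52, 0.1932, 0.0445]
tool_rot: [3.139, 0.118, 0.001]
ft_force: [0.1, -0.6, 6.5]
grip_width: 0.005
```

move_arm(
  dp=[
    [0,0,0.02],
    [0,0,0.04],
    [0,0,0.04],
  ],
  turn=[0,0,0],
  jaw=[-1,-1,-1],
)

```text
time: 17.55
position: [0.5201, 0.1932, 0.0444]
tool_rot: [3.138, 0.118, 0.001]
ft_force: [-2.9, -2.3, 14.1]
grip_width: 0.004
```

move_arm(
  dp=[
    [0,0,0.02],
    [0,0,0.04],
    [0,0,0.04],
    [0,0,0.04],
  ],
  turn=[0,0,0,0],
  jaw=[-1,-1,-1,-1],
)

```text
time: 17.95
position: [0.5202, 0.1933, 0.0443]
tool_rot: [3.138, 0.118, 0.001]
ft_force: [-6.2, -2.7, 21.9]
grip_width: 0.003
```

move_arm(
  dp=[
    [0,0,-0.2],
    [0,0,-1],
    [0,0,-2.5],
    [0,0,-4],
    [0,0,-5],
  ],
  turn=[0,0,0,0,0],
  jaw=[-1,-1,-1,-1,-1],
)

```text
time: 18.45
position: [0.52, 0.1937, 0.194]
tool_rot: [-3.139, -0.119, -0.003]
ft_force: [0.8, 0.1, 0.2]
grip_width: 0.006
```

move_arm(
  dp=[
    [-1.5,0,0],
    [-2.3,0,0],
    [-2.3,0,0],
    [-2.3,0,0],
    [-2.3,0,0],
  ],
  turn=[0,0,0,0,0],
  jaw=[-1,-1,-1,-1,-1],
)

```text
time: 18.95
position: [0.4516, 0.1877, 0.1913]
tool_rot: [-3.139, -0.117, 0.0]
ft_force: [0.4, 0.5, 0.6]
grip_width: 0.004
```

```bash
python3 - <<'E'
from h import *
reln()
ci=ctrl.camera_info('wrist');a=snap('wrist','w9.png');snap('side','s9.png');snap('top','top9.png')
b=cv2.resize(a[0:300,200:440,::-1],(400,500));s=cv2.imread('pics/s9.png')[250:360,240:400];t=cv2.imread('pics/top9.png')[170:370,130:550]
col=np.vstack([cv2.resize(s,(400,275),interpolation=cv2.INTER_CUBIC),cv2.resize(t,(400,190)),np.zeros((35,400,3),np.uint8)])
cv2.imwrite('pics/w9c.png',np.hstack([b,col]))
B=lambda z:[(x,y,z) for x in(.039,-.039) for y in(.028,-.028)]
for z in(.044,.047): print(((proj('wrist',nestP(*NP,B(z)),ci)-[200,0])*5/3).round(0).tolist())
E
```

```text
18.95 [0.4516 0.1877 0.1913] [-3.139 -0.117  0.   ] [0.4 0.5 0.6] 0.0044895850692045595
nest x,y,z mm [-68.6  -0.  191.3] yaw err deg 0.03
[[149.0, 158.0], [265.0, 158.0], [153.0, 318.0], [261.0, 318.0]]
[[149.0, 157.0], [265.0, 157.0], [153.0, 319.0], [261.0, 319.0]]
```

View pics/w9c.png

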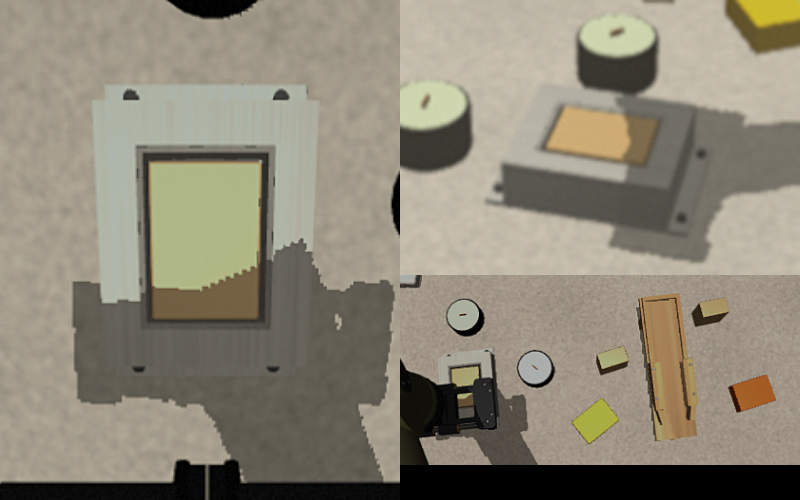

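The bar is flush in the nest at crop (149–263, 160–320), the chute is empty, the bystanders have not moved, and the arm is clear.

```bash
python3 -c "
from h import *
print(ctrl.close_job())"
```

```text
the job is handed in; nothing more can be done
None
```

The tan bar is home in the stamping nest, and I handed the job in at about 19 s of the 62 s allowed. I pushed it up the chute until its centre was at s ≈ 97 mm and lifted it out across its width. I then set it in the recess and pressed it down with closed fingers.

- **Fully home:** the press stopped dead with the fingertips at z ≈ 44.3 mm, and pressing up to 22 N moved it no further. The block's top is at 44 mm, and the last wrist and side pictures show the bar flat and flush.
- **Bystanders:** in the last top view the standing soaps, the tins and the yellow and orange blocks look unmoved. I judged this by eye and did not measure it.
- **Disagreements:** my first nest estimate, from the top camera, was about 2 mm and 1° off the close wrist view. I corrected it before lowering the bar. No check failed.

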